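Park the sprung tail centre open on its catch

TASK

The bench centres must stand open for the next shaft: flip the red hold-back catch over so that it lies down over the tail slide, then push the sprung slide back by its black thumb plate until it is well past the catch, and let it go so that it comes back and stays latched on the lowered catch. Do it with the fingertips alone: push, without gripping the plate or the catch and without ramming anything. Leave the shaft and all other things on the bench where they are.

Things in the scene. Friction and masses are not known exactly. Their poses are not given: they have to be found in the camera images.
- tailstock: grey-green cast tailstock (74 x 160 mm) fixed on the bed of the bench centres. Origin: centre of its underside, on top of the bed, 40 mm above the bench. Its +y runs along the bed, the way the slide is pushed; the headstock lies to -y; z up. Its two cheeks reach 70 mm above the origin, y = -75 to +85 mm; the slide runs in the open slot between them. A clamp lever on its -x side reaches z = 62 mm.
- tail_slide (a joint): the sprung steel slide with the tail centre, m: 0 = home, forward to the headstock (start); grows as it is pushed to +y; end stop 0.055. Spring 5 N at home, 12 N at the end stop. With the catch down it must be pushed beyond 0.035 (0.045 is ample) for the catch to drop in front of its pin; let go, it then returns and rests latched at 0.030. Pushed less, or with the catch thrown back, it returns to 0.
- plate_face (a point): on the slide: point on the front (-y) face of the black thumb plate at its rear end. Plate 44 mm wide (x), 10 mm thick; its top edge is 17 mm above this point and the cheek tops 35 mm below. At home the point is at (0, 88, 105) mm in the tailstock's frame. With the catch down, 60 mm in front of it is free.
- catch (a joint): the red hold-back catch, a hinged lever, rad: 0 = down over the slide, pointing to +y (on its stop); 1.57 = upright; 2.1 = thrown back, leaning to the headstock against its stop (start). It swings freely and falls by its own weight (90 g) to the side of upright to which it leans. The slide's pin lifts it about 0.2 rad in passing.
- catch_pivot (a point): hinge axis of the catch (along the tailstock's x), at (0, -60, 98) mm in the tailstock's frame. The two clevis ears beside it reach 8 mm above it and 15 mm to either side.
- catch_tip (a point): end of the catch's finger tab, 74 mm from the hinge axis. The catch is a bar 14 mm wide and 10 mm thick, the tab 26 mm wide (x) and 16 mm long. Thrown back, the tip is about 63 mm above and 39 mm to -y of the pivot; beyond it towards the headstock the space is free above z = 70 mm (tailstock's frame), over the tail centre.
- stop_pin (a point): centre of the brass cross pin (8 mm diameter) on the slide; the catch's tooth drops on its -y side and so holds the slide back; at home at (0, -26, 78) mm in the tailstock's frame, it moves with the slide.
- shaft: bystander: stepped steel shaft, 22 mm diameter, 160 mm long, lying loose on a pair of V-blocks on the robot's side of the bed; origin at its middle, on its axis (y along it)
- caliper: bystander: steel vernier caliper, 230 x 80 x 11 mm, lying flat; origin under the middle of its beam
- micrometer: bystander: outside micrometer with green frame, 130 x 50 x 18 mm, lying flat; origin on the bench under its spindle
- dial_stand: bystander: dial gauge on a magnetic-base stand, 205 mm high; origin under the base (58 x 50 mm)
- oil_bottle: bystander: yellow oil bottle with red cap, 54 mm diameter, 150 mm high; origin under its centre
- safety_glasses: bystander: clear safety glasses with teal frame, 136 x 140 x 48 mm; origin on the bench under the middle of the lenses
- hex_key: bystander: black hex key, 100 x 28 x 6 mm, lying flat; origin at the middle of its long leg

How it is judged:
On the way, in this order (a step that is already met when the one before it is completed fails the run):
1. the catch lies down (within 0.06 rad) while the slide is still home (value of joint catch below 0.06 rad and value of joint tail_slide below 0.006 m), for 0.2 s.
2. the slide is pushed back beyond its latched place, past the catch (value of joint tail_slide above 0.0305 m), for 0.04 s.
At the end, for the whole second after the job is handed in: the slide is at rest, latched 26 to 33 mm back from home, with the catch down within 0.06 rad and nothing touching it (value of joint tail_slide between 0.026 and 0.033 m and velocity of joint tail_slide between -0.005 and 0.005 m/s and value of joint catch below 0.06 rad).
It fails at once if the thumb plate is gripped, or the slide is rammed against its stop (over 40 N) (contact force between the fingers and tail_slide above 40 N).
It fails at once if the catch is gripped or forced (over 25 N) (contact force between the fingers and catch above 25 N).
It fails at once if a thing that stands by (shaft, caliper, micrometer, dial gauge stand, oil bottle, safety glasses, hex key) is moved over 15 mm or lifted (distance of any of shaft, caliper, micrometer, dial_stand, oil_bottle, safety_glasses, hex_key from where it was at the start of the episode above 0.015 m).
It also fails if it takes over 48 s, if anything falls off the work surface, if the arm or the gripper's body presses on something with over 40 N, if the wrist force passes 120 N, or if a joint passes its speed limit or range.

ROBOT

A 6-joint arm with a two-finger parallel gripper is mounted at the origin on the work surface. World frame = base frame: x ahead of the robot, y to its left, z up, the work surface at z = 0. Lengths are in m, angles in rad, forces in N, time in s.
With the tool pointing down it reaches from about 0.325 to 0.775 m from the base axis. Payload 5.5 kg.
Tool frame: the origin (TCP) lies at the very end of the fingers, on their centre line; the grasp point (between the pads) lies 19 mm behind it (r.hold_point_z is the distance from the TCP to the grasp point, in m); x points along the fingers, y is the direction in which the jaws open and shut, and the axes are right-handed (so a half turn about x gives the same grasp; the last joint's range is limited). The gripper opens to 88 mm and grips with 3 to 60 N. Pads are 20 mm wide; open, the fingers measure 115 mm over their backs; the gripper's body (75 mm by 178 mm) begins 61 mm behind the grasp point.
Start: joints at [1.137, 0.091, 1.231, -0, 1.82, -0.057], TCP at [0.221, 0.558, 0.223] pointing down, gripper open.
Joint ranges: [-2.87, 2.87], [-0.86, 2.18], [0.17, 2.46], [-1.51, 4.65], [0.06, 2.69], [-2.65, 2.65]. Speed limits (rad/s): [2.57, 2.57, 3.01, 3.14, 3.14, 3.14].

INTERFACE

Orientations are given as [roll, pitch, yaw] about the fixed x, y, z axes, in that order (R = Rz(yaw) Ry(pitch) Rx(roll)).
In Python, from station import r, imaging, order gives the robot as it stands.
- The arm moves only by the shell command python3 -m pendant 'ROWS' [FORCE]. ROWS is JSON, a list of rows, each an object with "delta_rot": the turn, a rotation vector about the tool's x, y, z in units of 10 degrees (1.0 is 10 degrees), a list of three; "xyz": the shift along the tool's x, y, z in units of 25 mm (1.0 is 25 mm), a list of three; "hand": the opening, from -1 (shut) to 1 (fully open). A call has 1 to 8 rows; each row is the pose to reach, as a shift and turn from the pose measured when the call began, along the tool's axes at that moment; what a row does not reach only later rows make up. A row lasts 1/8 s, in which the tool goes at most 62.5 mm and 10.7 degrees, less where a joint would pass 70% of its speed; a pose out of reach is approached as far as the arm can. A call with a gripper value outside its range is refused whole. The fingers move at their own pace and stop on an object; FORCE is the grip in N (left out, the last holds). Time passes only in rows, so rows that repeat a pose let the fingers close. It gives the time, the measured TCP pose, the force and the opening at its end, in the units of the state.
- r.sense(): the state, without advancing time (a new reading comes with each control period).
- imaging.read_camera(name): name is "scene" or "top" or "wrist"; returns the picture (384x512x3 uint8, blue, green, red); there is no depth.
- imaging.camera_params(name): a dict with "camera_matrix" (3x3 intrinsics, pixels), "R" (3x3) and "t" (3): a world point X has camera coordinates R X + t; the wrist camera has in their place "mount" (4x4, takes a point from camera to tool coordinates, whose origin is the TCP and whose axes are the tool frame's). Camera axes: x right, y down, z forward; pixel columns grow to the right and rows downward; lengths in m; the calibration is good to about 2 mm. A picture is of the moment at which its call begins: read the wrist's pose just before it. camera_params takes no time and is no camera call.
- order.hand_in(): hands the job in, once; it reports no verdict.
The state is a dict: "clock": time; "q": joint angles; "joint_velocities": joint speeds; "joint_efforts": joint torques, N m; "eef_pos": TCP position; "orientation": TCP orientation; "ft_force": force on the tool from outside, world axes, zero at the start; "ft_torque": the same for the moment, N m; "opening": finger opening in m.
Only numpy, scipy, OpenCV 4.12 (cv2) and the standard library are available. Lean on these libraries where they do the work, as an engineer would, in place of code of your own. Each camera call takes 0.05 s, during which the arm holds its last target.

## Working session

There is one attempt and no reset: what is moved stays moved. The work goes in short steps, Python scripts to look and compute and a shell command to move; the robot and the scene stay as the last step left them, time stands still between calls to the robot, and variables do not carry over. Pictures are saved under pics/ and viewed, and the job is handed in when it is done.

```bash
ls; mkdir -p pics; python3 - <<'E'
from station import r, imaging, order
import cv2
s=r.sense();print(s)
for n in("scene","top","wrist"):
    cv2.imwrite(f"pics/{n}0.png",imaging.read_camera(n)); print(n,imaging.camera_params(n))
E
```

```text
pics
{'clock': 0.0, 'q': array([ 1.13728298e+00,  9.18343491e-02,  1.23184470e+00, -1.09362483e-06,
        1.81979524e+00, -5.66955627e-02]), 'joint_velocities': array([ 2.51025249e-05,  9.67687666e-06, -4.00781742e-04, -3.01640605e-04,
       -2.78072466e-04, -1.11270617e-04]), 'joint_efforts': array([-7.42797820e-04, -4.46438313e+01, -4.06455159e+01,  6.96034497e-02,
        2.89574830e-02, -1.37422244e-04]), 'eef_pos': array([0.22065679, 0.55764345, 0.22154481]), 'orientation': array([-1.62692834,  1.56891468, -2.00374639]), 'ft_force': array([-0.27372578,  0.62303135, -0.04235011]), 'ft_torque': array([-0.02941015, -0.02318236, -0.0460163 ]), 'opening': 0.08781594940634216}
scene {'camera_matrix': array([[473.84972911,   0.        , 261.08933403],
       [  0.        , 473.84972911, 191.05855222],
       [  0.        ,   0.        ,   1.        ]]), 'R': array([[ 0.47064159,  0.88213624,  0.01822517],
       [ 0.64176294, -0.32807505, -0.69318619],
       [-0.60550543,  0.33793849, -0.72052811]]), 't': array([-0.36488486, -0.25073183,  1.51576047])}
top {'camera_matrix': array([
[... 214 characters left out ...]
      [-9.83475908e-01,  2.47299573e-02, -1.79342040e-01],
       [ 1.79381397e-01, -6.35731208e-04, -9.83779401e-01]]), 't': array([0.13564925, 0.55669109, 1.28358269])}
wrist {'camera_matrix': array([[327.98914853,   0.        , 249.4251991 ],
       [  0.        , 327.98914853, 185.14536176],
       [  0.        ,   0.        ,   1.        ]]), 'mount': array([[-8.21002458e-04, -2.99901277e-01,  9.53969890e-01,
        -1.61341968e-01],
       [ 9.99999648e-01, -4.10657576e-04,  7.31517258e-04,
         6.22700857e-04],
       [ 1.72372003e-04,  9.53970154e-01,  2.99901508e-01,
        -8.32597229e-02],
       [ 0.00000000e+00,  0.00000000e+00,  0.00000000e+00,
         1.00000000e+00]])}
```

View pics/scene0.png

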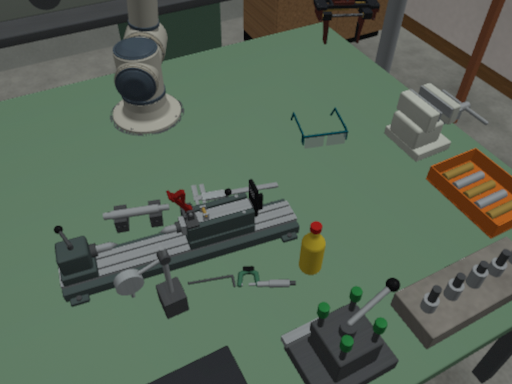

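View pics/top0.png

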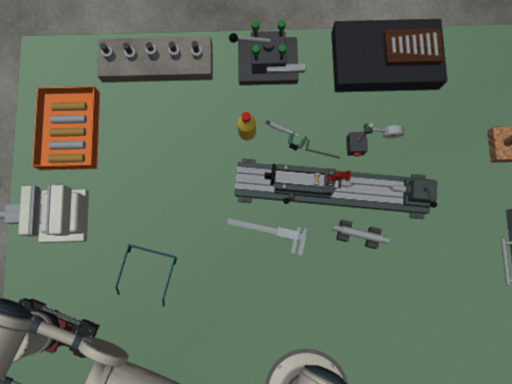

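View pics/wrist0.png

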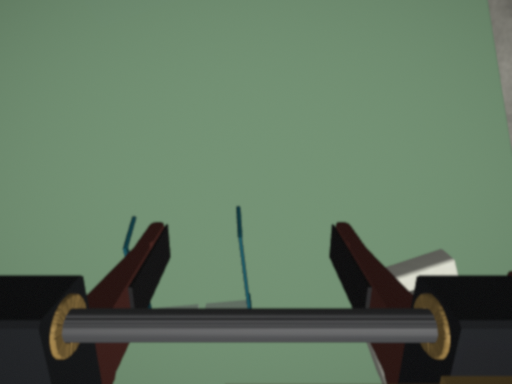

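The scene shows the bench centres at about (175,235), with the red catch at (180,200), black thumb plate at (255,197) and shaft at (137,212). In the top view the catch is at (340,176) and the plate at (274,175). I'll enlarge both.

```bash
python3 - <<'E'
import cv2
a=cv2.imread("pics/scene0.png")[160:280,130:290];cv2.imwrite("pics/sz.png",cv2.resize(a,None,fx=5,fy=5,interpolation=cv2.INTER_CUBIC))
a=cv2.imread("pics/top0.png")[150:225,225:385];cv2.imwrite("pics/tz.png",cv2.resize(a,None,fx=5,fy=5,interpolation=cv2.INTER_CUBIC))
E
```

```text
(no output)
```

View pics/sz.png

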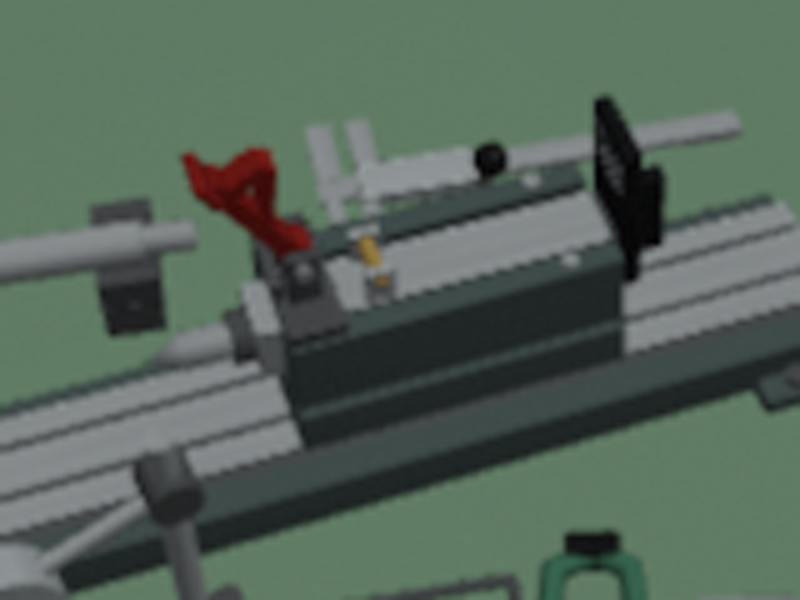

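View pics/tz.png

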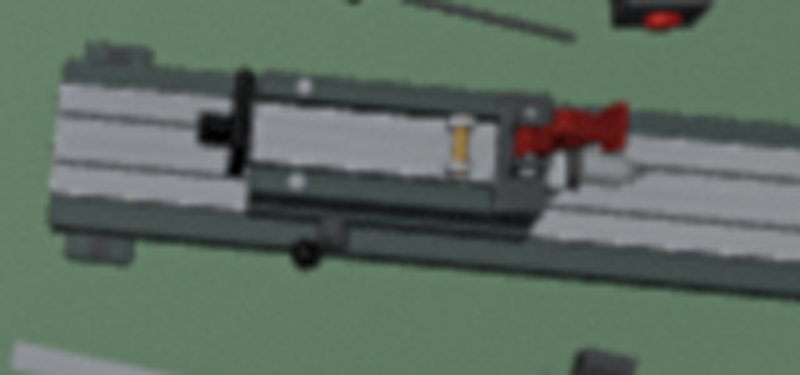

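```bash
cat > h.py <<'E'
import numpy as np
from scipy.optimize import least_squares
from station import r, imaging
def proj(n,X):
    p=imaging.camera_params(n);c=p["R"]@np.asarray(X).T+np.asarray(p["t"])[:,None]
    q=p["camera_matrix"]@c;return (q[:2]/q[2]).T
def T(v,P):
    c,s=np.cos(v[2]),np.sin(v[2]);P=np.asarray(P)/1000
    return np.c_[v[0]+c*P[:,0]-s*P[:,1],v[1]+s*P[:,0]+c*P[:,1],P[:,2]+.04]
E
python3 - <<'E'
from h import *
S=[((37,85,70),(622,257)),((37,85,0),(624,355)),((37,-75,0),(303,447)),((37,-75,70),(286,348)),((0,-26,78),(372,258))]
Tt=[((0,-26,78),(460,142)),((37,-75,70),(550,95)),((-37,85,70),(247,197)),((0,93,122),(240,122)),((0,-99,161),(627,125))]
zs=np.array([q for _,q in S])/5+[130,160]; zt=np.array([q for _,q in Tt])/5+[225,150]
f=lambda v:np.r_[(proj("scene",T(v,[p for p,_ in S]))-zs).ravel(),(proj("top",T(v,[p for p,_ in Tt]))-zt).ravel()]
o=least_squares(f,[.5,.1,0],loss="soft_l1")
print(o.x);print(f(o.x).reshape(-1,2).round(1))
np.save("pose.npy",o.x)
import cv2
for n,(a,b) in {"scene":((130,160),(290,280)),"top":((225,150),(385,225))}.items():
    im=cv2.imread(f"pics/{n}0.png")[a[1]:b[1],a[0]:b[0]];im=cv2.resize(im,None,fx=5,fy=5,interpolation=cv2.INTER_CUBIC)
    P=[(x,y,z) for x in(-37,37) for y in(-75,85) for z in(0,70)]+[(0,-26,78),(0,-60,98),(0,88,105),(22,88,122),(-22,88,122),(13,-99,161),(-13,-99,161)]
    for q in (proj(n,T(o.x,P))-a)*5: cv2.circle(im,tuple(int(i) for i in q),4,(255,0,255),-1)
    cv2.imwrite(f"pics/fit_{n}.png",im)
print(T(o.x,[(0,88,105),(0,-60,98),(0,-99,161),(0,0,0)]))
E
```

```text
[ 0.57049931 -0.01431497 -0.10559253]
[[ 0.4  0.1]
 [-0.2 -0.2]
 [-0.6  0.9]
 [-0.1  1.5]
 [-1.1 -0.7]
 [-0.5  1.2]
 [-0.1 -0.7]
 [-0.2  0.9]
 [-0.1 -1.8]
 [-0.9  0.3]]
[[ 0.57977419  0.07319489  0.145     ]
 [ 0.56417552 -0.07398079  0.138     ]
 [ 0.56006506 -0.11276357  0.201     ]
 [ 0.57049931 -0.01431497  0.04      ]]
```

View pics/fit_scene.png

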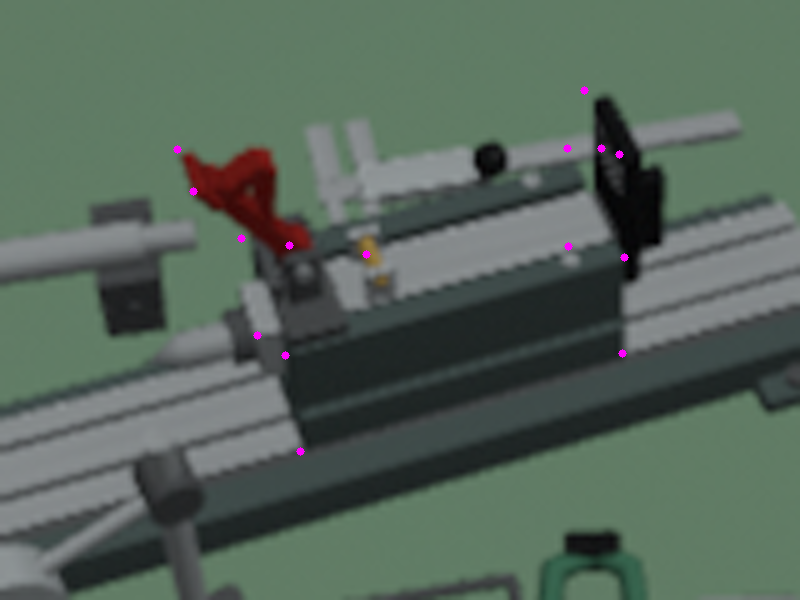

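View pics/fit_top.png

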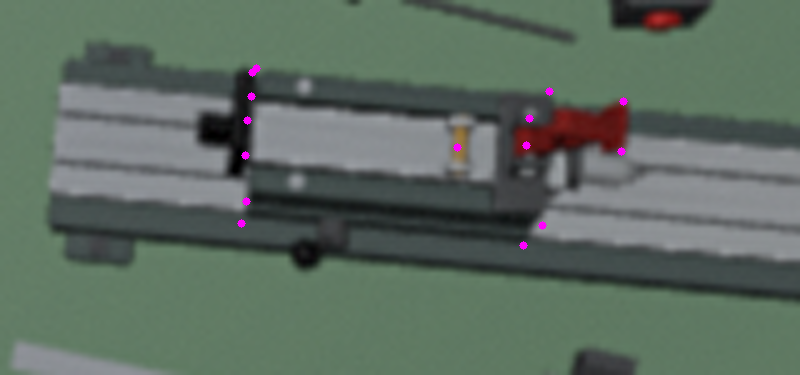

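The overlay fits to a few mm: the cheeks agree, but the plate is about 7 mm off in the scene view. I'll refine with the wrist camera from closer. First I'll work out the turn I need.

```bash
cat >> h.py <<'E'
from scipy.spatial.transform import Rotation as Ro
def tool():
    s=r.sense();return np.array(s["eef_pos"]),Ro.from_euler("xyz",s["orientation"])
def goal(p,yaw):
    """rows values to reach world p, tool down, tool y along tailstock +-x (yaw), both options"""
    e,R=tool();print("eef",e.round(4),"xyz",(R.inv().apply(np.array(p)-e)/.025).round(2))
    for sg in(1,-1):
        yv=sg*np.array([np.cos(yaw),np.sin(yaw),0]);xv=np.array([0,0,-1.]);M=np.c_[xv,yv,np.cross(xv,yv)]
        print(sg,"rot",((R.inv()*Ro.from_matrix(M)).as_rotvec()/np.radians(10)).round(2))
E
python3 - <<'E'
from h import *
v=np.load("pose.npy");e,R=tool();print(R.as_matrix().round(3))
goal(T(v,[(0,-150,200)])[0]+[0,0,.05],-.11)
E
```

```text
[[-0.001  0.368  0.93 ]
 [-0.001  0.93  -0.368]
 [-1.    -0.002 -0.   ]]
eef [0.2207 0.5577 0.2218] xyz [ -2.7  -21.91  23.04]
1 rot [7.47 0.01 0.01]
-1 rot [-1.053e+01 -1.000e-02  1.000e-02]
```

```bash
python3 -m pendant '[{"xyz":[-0.8,-1.5,1.6],"delta_rot":[0.9,0,0],"hand":1},{"xyz":[-1.6,-3,3.2],"delta_rot":[1.8,0,0],"hand":1},{"xyz":[-2.2,-4.5,4.8],"delta_rot":[2.7,0,0],"hand":1},{"xyz":[-2.7,-6.1,6.4],"delta_rot":[3.6,0,0],"hand":1},{"xyz":[-2.7,-7.7,8.1],"delta_rot":[4.5,0,0],"hand":1},{"xyz":[-2.7,-9.3,9.8],"delta_rot":[5.4,0,0],"hand":1},{"xyz":[-2.7,-10.9,11.5],"delta_rot":[6.3,0,0],"hand":1},{"xyz":[-2.7,-12.5,13.2],"delta_rot":[7.2,0,0],"hand":1}]'
python3 - <<'E'
from h import *
v=np.load("pose.npy")
goal(T(v,[(0,-110,210)])[0],-.11)
E
```

```text
clock: 1.15
eef_pos: [0.4129, 0.144, 0.2896]
orientation: [-0.263, 1.569, -1.901]
ft_force: [0.8, -0.4, 0.3]
opening: 0.088
eef [0.4129 0.144  0.2896] xyz [ 1.59  6.55 10.29]
1 rot [0.24 0.01 0.  ]
-1 rot [-1.776e+01 -0.000e+00  1.000e-02]
```

```bash
python3 -m pendant '[{"xyz":[0,1.6,1.9],"delta_rot":[0.1,0,0],"hand":1},{"xyz":[0,3.2,3.8],"delta_rot":[0.2,0,0],"hand":1},{"xyz":[0,4.8,5.7],"delta_rot":[0.24,0,0],"hand":1},{"xyz":[0,6.4,7.4],"delta_rot":[0.24,0,0],"hand":1},{"xyz":[0,6.4,7.4],"delta_rot":[0.24,0,0],"hand":1}]'
cat >> h.py <<'E'
def wparams(e,R):
    p=imaging.camera_params("wrist");M=np.array(p["mount"]);W=np.eye(4);W[:3,:3]=R.as_matrix();W[:3,3]=e
    C=np.linalg.inv(W@M);return p["camera_matrix"],C
def wproj(K,C,X):
    c=C[:3,:3]@np.asarray(X).T+C[:3,3:];q=K@c;return (q[:2]/q[2]).T
E
python3 - <<'E'
from h import *
import cv2
e,R=tool();im=imaging.read_camera("wrist");cv2.imwrite("pics/w1.png",im);np.savez("w1.npz",e=e,R=R.as_matrix());K,C=wparams(e,R)
v=np.load("pose.npy");print(e)
im=cv2.resize(im,None,fx=1.5,fy=1.5)
P=[(x,y,70) for x in(-37,37) for y in(-75,85)]+[(0,-26,78),(0,-60,98),(22,88,122),(-22,88,122),(13,-99,161),(-13,-99,161)]
for q in wproj(K,C,T(v,P))*1.5: cv2.circle(im,tuple(int(i) for i in q),3,(255,0,255),-1)
cv2.imwrite("pics/w1o.png",im)
E
```

```text
clock: 1.78
eef_pos: [0.5613, -0.0546, 0.2864]
orientation: [-1.266, 1.565, -2.951]
ft_force: [0.7, 0.8, 0.2]
opening: 0.088
[ 0.56126697 -0.05463395  0.28640731]
```

View pics/w1o.png

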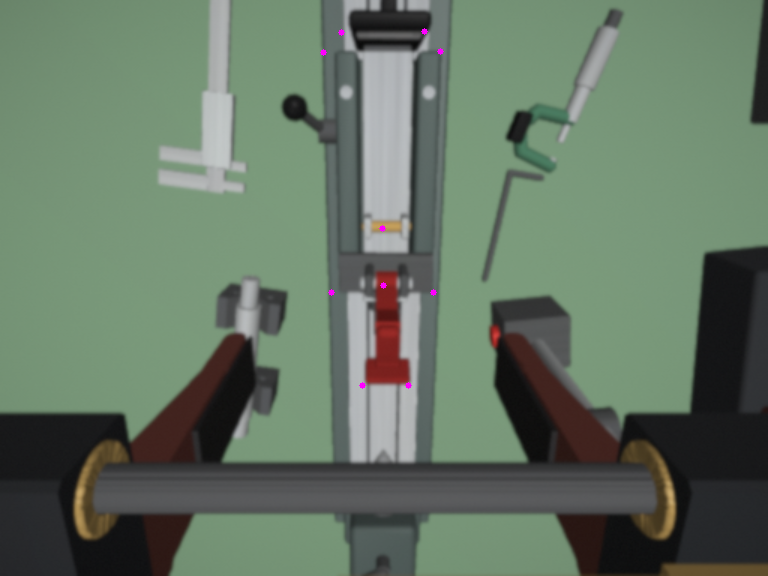

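The wrist view shows the whole mechanism clearly (1.5x): pin at (388,227), hinge at (387,283), tab end corners at (366,383) and (411,383), plate top edge at (351,23) to (430,23). The prediction is about 3 mm off to -x, so I'll refit mainly with this view.

```bash
python3 - <<'E'
from h import *
w=np.load("w1.npz");K,C=wparams(w["e"],Ro.from_matrix(w["R"]))
A=[((0,-26,78),(388,227)),((0,-60,98),(387,283)),((13,-99,161),(411,384)),((-13,-99,161),(366,384)),((22,88,122),(431,23)),((-22,88,122),(350,23)),((-37,-75,70),(337,292)),((37,-75,70),(437,292))]
z=np.array([q for _,q in A])/1.5;P=[p for p,_ in A]
f=lambda v:(wproj(K,C,T(v,P))-z).ravel()
o=least_squares(f,[.57,-.01,-.1],loss="soft_l1");print(o.x,f(o.x).reshape(-1,2).round(1));np.save("pose2.npy",o.x)
v=o.x
print("scene",(proj("scene",T(v,P))-[130,160]).round(1)*5);print("top",(proj("top",T(v,P))-[225,150]).round(1)*5)
print(T(v,[(0,88,105),(0,-60,98),(0,0,0)]))
E
```

```text
[ 0.57381011 -0.01315215 -0.11545094] [[-0.6 -0.5]
 [ 0.2 -0.1]
 [ 0.7 -0.4]
 [-0.  -0.5]
 [ 1.2  4. ]
 [-0.7  4. ]
 [-1.2 -1.1]
 [ 0.2 -0.9]]
scene [[371.5 258.5]
 [294.5 248.5]
 [198.  194.5]
 [183.  152. ]
 [625.  160.5]
 [590.5  95. ]
 [246.5 241.5]
 [290.  359. ]]
top [[455.  142.5]
 [523.5 140.5]
 [621.   97. ]
 [618.  147.5]
 [250.   65. ]
 [243.  147.5]
 [539.  220.5]
 [547.5  87. ]]
[[ 0.58394724  0.07426203  0.145     ]
 [ 0.56689843 -0.07275273  0.138     ]
 [ 0.57381011 -0.01315215  0.04      ]]
```

```bash
python3 - <<'E'
from h import *
v=np.load("pose2.npy")
goal(T(v,[(0,-135,190)])[0],v[2]);goal(T(v,[(0,-135,148)])[0],v[2]);goal(T(v,[(0,-40,148)])[0],v[2])
E
```

```text
eef [ 0.5605 -0.0528  0.2877] xyz [2.31 0.34 3.76]
1 rot [0.02 0.01 0.02]
-1 rot [-1.798e+01 -4.000e-02  1.000e-02]
eef [ 0.5605 -0.0528  0.2877] xyz [3.99 0.35 3.76]
1 rot [0.02 0.01 0.02]
-1 rot [-1.798e+01 -4.000e-02  1.000e-02]
eef [ 0.5605 -0.0528  0.2877] xyz [ 3.99  0.36 -0.04]
1 rot [0.02 0.01 0.02]
-1 rot [-1.798e+01 -4.000e-02  1.000e-02]
```

```bash
python3 -m pendant '[{"xyz":[0,0.34,1.9],"delta_rot":[0,0,0],"hand":-1},{"xyz":[0,0.34,3.76],"delta_rot":[0,0,0],"hand":-1},{"xyz":[0.8,0.34,3.76],"delta_rot":[0,0,0],"hand":-1},{"xyz":[1.8,0.34,3.76],"delta_rot":[0,0,0],"hand":-1},{"xyz":[2.9,0.34,3.76],"delta_rot":[0,0,0],"hand":-1},{"xyz":[4,0.34,3.76],"delta_rot":[0,0,0],"hand":-1},{"xyz":[4,0.34,3.76],"delta_rot":[0,0,0],"hand":-1},{"xyz":[4,0.34,3.76],"delta_rot":[0,0,0],"hand":-1}]'
python3 - <<'E'
from h import *
import cv2
v=np.load("pose2.npy");goal(T(v,[(0,-40,148)])[0],v[2])
cv2.imwrite("pics/s2.png",cv2.resize(imaging.read_camera("scene")[120:280,90:290],None,fx=4,fy=4))
E
```

```text
clock: 2.82
eef_pos: [0.5582, -0.1466, 0.1896]
orientation: [-0.997, 1.568, -2.679]
ft_force: [-0.3, 0.2, 0.1]
opening: 0.0114
eef [ 0.5582 -0.1466  0.1896] xyz [ 0.06  0.02 -3.77]
1 rot [0.02 0.01 0.01]
-1 rot [-1.798e+01 -2.000e-02  1.000e-02]
```

View pics/s2.png

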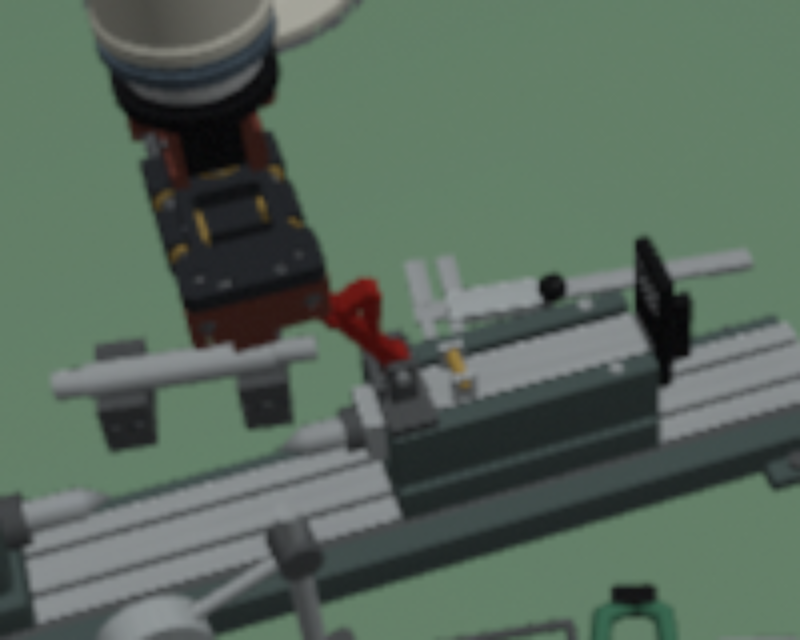

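```bash
python3 - <<'E'
from h import *
e,R=tool();v=np.load("pose2.npy");print((proj("scene",[e,e+[0,0,.08]])-[90,120])*4,(proj("scene",T(v,[(0,-99,161)]))-[90,120])*4, r.sense()["opening"])
E
```

```text
[[248.08591574 330.35828684]
 [224.10586187 220.60349948]] [[312.26792436 298.45293937]] 0.007387372346606743
```

```bash
python3 - <<'E'
from h import *
import cv2
e,R=tool();cv2.imwrite("pics/w2.png",imaging.read_camera("wrist"))
E
```

```text
(no output)
```

View pics/w2.png

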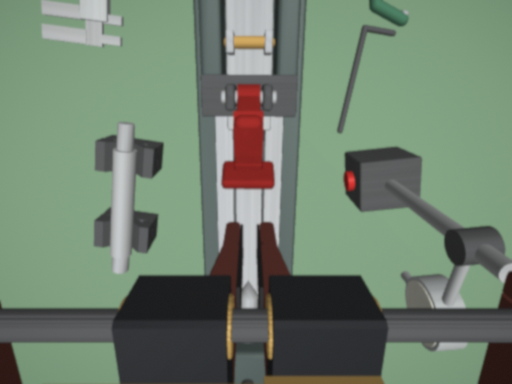

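The fingertips at (250,235) are centred in front of the red tab at (248,175). Now I'll push the catch over gently.

```bash
python3 -m pendant '[{"xyz":[0,0,-0.4],"delta_rot":[0,0,0],"hand":-1},{"xyz":[0,0,-0.8],"delta_rot":[0,0,0],"hand":-1},{"xyz":[0,0,-1.2],"delta_rot":[0,0,0],"hand":-1},{"xyz":[0,0,-1.6],"delta_rot":[0,0,0],"hand":-1},{"xyz":[0,0,-2.0],"delta_rot":[0,0,0],"hand":-1},{"xyz":[0,0,-2.3],"delta_rot":[0,0,0],"hand":-1}]'
python3 -m pendant '[{"xyz":[0,0,-0.4],"delta_rot":[0,0,0],"hand":-1},{"xyz":[0,0,-0.8],"delta_rot":[0,0,0],"hand":-1},{"xyz":[0,0,-1.2],"delta_rot":[0,0,0],"hand":-1},{"xyz":[0,0,-1.5],"delta_rot":[0,0,0],"hand":-1},{"xyz":[0,0,-1.5],"delta_rot":[0,0,0],"hand":-1},{"xyz":[0,0,-1.5],"delta_rot":[0,0,0],"hand":-1}]'
python3 - <<'E'
from h import *
import cv2
e,R=tool();v=np.load("pose2.npy");goal(T(v,[(0,-40,148)])[0],v[2]);cv2.imwrite("pics/w3.png",imaging.read_camera("wrist"))
cv2.imwrite("pics/s3.png",cv2.resize(imaging.read_camera("scene")[120:280,90:290],None,fx=4,fy=4))
E
```

```text
clock: 3.68
eef_pos: [0.565, -0.0891, 0.1898]
orientation: [-0.639, 1.569, -2.321]
ft_force: [-0.8, 0.0, -0.2]
opening: 0.0004
clock: 4.42
eef_pos: [0.5692, -0.0519, 0.1897]
orientation: [-0.614, 1.569, -2.296]
ft_force: [0.3, 0.3, 0.0]
opening: -0.0002
eef [ 0.5692 -0.0519  0.1897] xyz [0.07 0.01 0.04]
1 rot [0.02 0.01 0.01]
-1 rot [-1.798e+01 -1.000e-02  1.000e-02]
```

View pics/w3.png

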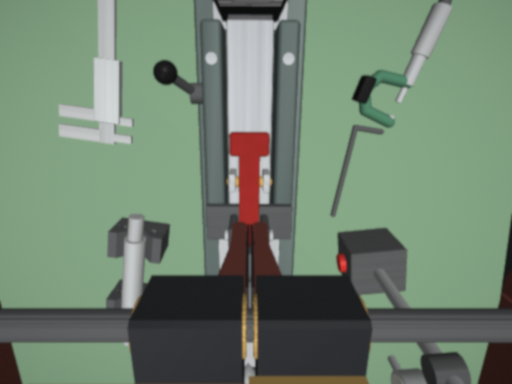

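View pics/s3.png

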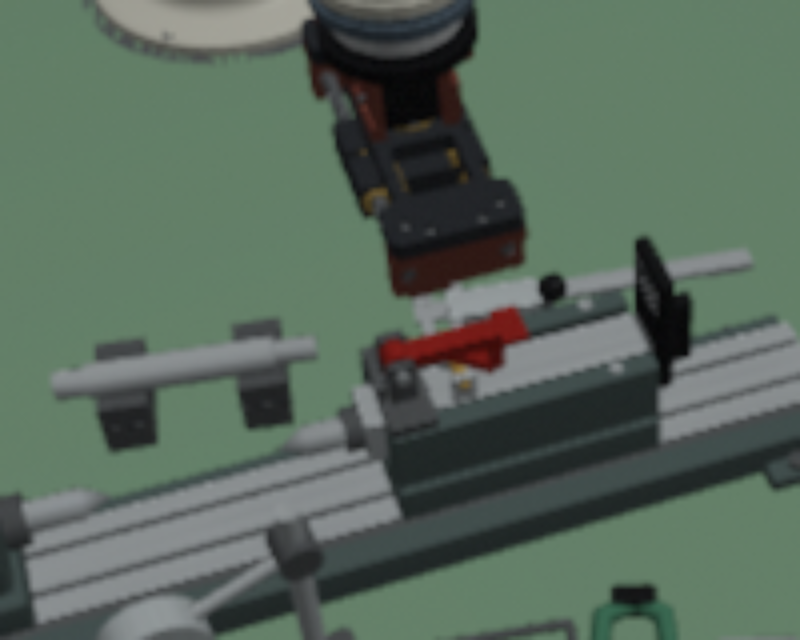

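The catch lies flat: its tab is at (250,145) in the wrist view and it points at the plate. Next I'll go over to the gap in front of the plate.

```bash
python3 -m pendant '[{"xyz":[0,0,-1.3],"delta_rot":[0,0,0],"hand":-1},{"xyz":[0,0,-2.6],"delta_rot":[0,0,0],"hand":-1},{"xyz":[0,0,-3.8],"delta_rot":[0,0,0],"hand":-1},{"xyz":[0,0,-3.8],"delta_rot":[0,0,0],"hand":-1}]'
python3 - <<'E'
from h import *
import cv2
e,R=tool();v=np.load("pose2.npy");goal(T(v,[(0,58,98)])[0],v[2]);K,C=wparams(e,R);im=imaging.read_camera("wrist")
for q in wproj(K,C,T(v,[(22,88,122),(-22,88,122),(-22,98,122),(22,98,122)])): cv2.circle(im,tuple(int(i) for i in q),2,(255,0,255),-1)
cv2.imwrite("pics/w4.png",im)
cv2.imwrite("pics/s4.png",cv2.resize(imaging.read_camera("scene")[120:280,90:290],None,fx=4,fy=4))
E
```

```text
clock: 5.03
eef_pos: [0.5797, 0.0436, 0.1894]
orientation: [-0.788, 1.569, -2.469]
ft_force: [0.2, -0.7, -0.5]
opening: 0.0007
eef [0.5797 0.0436 0.1894] xyz [ 2.06  0.03 -0.04]
1 rot [0.03 0.01 0.01]
-1 rot [-1.797e+01 -1.000e-02  1.000e-02]
```

View pics/w4.png

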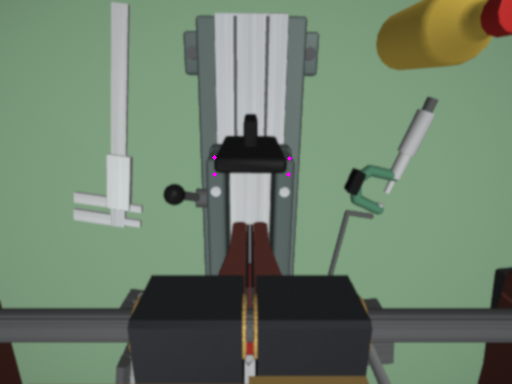

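View pics/s4.png

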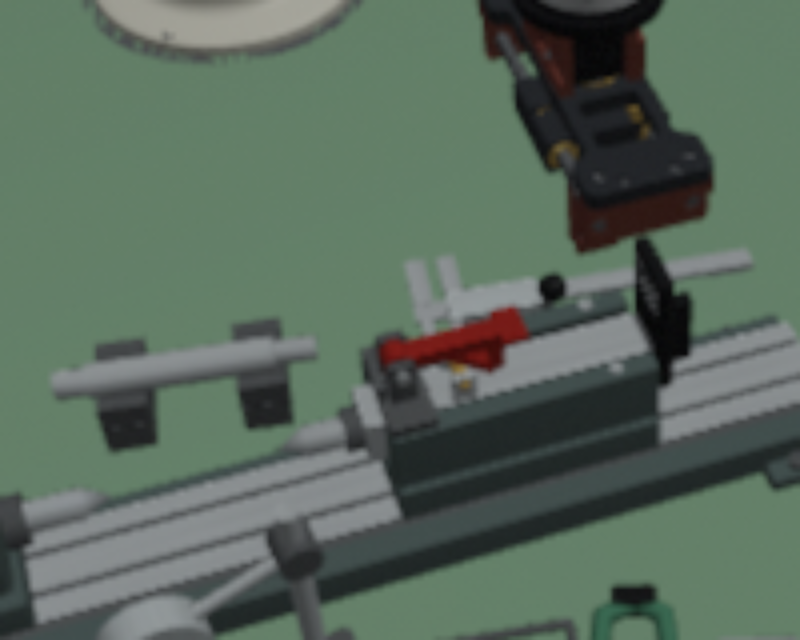

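The plate's top face spans rows 157–171 in the wrist view against 158–174 predicted, so its front face is within about 2 mm of my estimate. The gap is clear, so I'll go down.

```bash
python3 -m pendant '[{"xyz":[0.7,0,0],"delta_rot":[0,0,0],"hand":-1},{"xyz":[1.4,0,0],"delta_rot":[0,0,0],"hand":-1},{"xyz":[2.0,0,0],"delta_rot":[0,0,0],"hand":-1},{"xyz":[2.0,0,0],"delta_rot":[0,0,0],"hand":-1}]'
python3 -m pendant '[{"xyz":[0,0,-0.3],"delta_rot":[0,0,0],"hand":-1},{"xyz":[0,0,-0.6],"delta_rot":[0,0,0],"hand":-1},{"xyz":[0,0,-0.8],"delta_rot":[0,0,0],"hand":-1},{"xyz":[0,0,-0.9],"delta_rot":[0,0,0],"hand":-1}]'
python3 - <<'E'
from h import *
e,R=tool();v=np.load("pose2.npy");goal(T(v,[(0,125,98)])[0],v[2])
E
```

```text
clock: 5.62
eef_pos: [0.5785, 0.0414, 0.1369]
orientation: [-1.095, 1.565, -2.778]
ft_force: [0.1, 0.7, 0.4]
opening: 0.0003
clock: 6.12
eef_pos: [0.5812, 0.0631, 0.1375]
orientation: [-0.726, 1.564, -2.409]
ft_force: [-0.6, -5.7, 2.5]
opening: 0.0003
eef [0.5812 0.0631 0.1375] xyz [-0.03  0.06 -1.94]
1 rot [0.02 0.03 0.03]
-1 rot [-17.98  -0.04   0.05]
```

Contact at 5.7 N, which matches the home spring. I'll push on slowly.

```bash
python3 -m pendant '[{"xyz":[0,0,-0.2],"delta_rot":[0,0,0],"hand":-1},{"xyz":[0,0,-0.4],"delta_rot":[0,0,0],"hand":-1},{"xyz":[0,0,-0.6],"delta_rot":[0,0,0],"hand":-1},{"xyz":[0,0,-0.8],"delta_rot":[0,0,0],"hand":-1},{"xyz":[0,0,-1.0],"delta_rot":[0,0,0],"hand":-1},{"xyz":[0,0,-1.2],"delta_rot":[0,0,0],"hand":-1},{"xyz":[0,0,-1.4],"delta_rot":[0,0,0],"hand":-1},{"xyz":[0,0,-1.4],"delta_rot":[0,0,0],"hand":-1}]'
python3 - <<'E'
from h import *
e,R=tool();v=np.load("pose2.npy");goal(T(v,[(0,122,98)])[0],v[2])
E
```

```text
clock: 7.12
eef_pos: [0.585, 0.0957, 0.1375]
orientation: [-0.45, 1.56, -2.135]
ft_force: [-1.6, -8.9, 0.3]
opening: 0.0005
eef [0.585  0.0957 0.1375] xyz [-0.03  0.06 -0.5 ]
1 rot [0.01 0.05 0.03]
-1 rot [-17.99  -0.04   0.08]
```

```bash
python3 -m pendant '[{"xyz":[0,0,-0.15],"delta_rot":[0,0,0],"hand":-1},{"xyz":[0,0,-0.3],"delta_rot":[0,0,0],"hand":-1},{"xyz":[0,0,-0.45],"delta_rot":[0,0,0],"hand":-1},{"xyz":[0,0,-0.55],"delta_rot":[0,0,0],"hand":-1},{"xyz":[0,0,-0.55],"delta_rot":[0,0,0],"hand":-1},{"xyz":[0,0,-0.55],"delta_rot":[0,0,0],"hand":-1}]'
python3 - <<'E'
from h import *
import cv2
v=np.load("pose2.npy");goal(T(v,[(0,122,98)])[0],v[2])
cv2.imwrite("pics/s5.png",cv2.resize(imaging.read_camera("scene")[120:280,90:290],None,fx=4,fy=4))
E
```

```text
clock: 7.88
eef_pos: [0.5863, 0.1066, 0.1375]
orientation: [-0.343, 1.556, -2.031]
ft_force: [-2.9, -10.0, 1.3]
opening: 0.0004
eef [0.5863 0.1066 0.1375] xyz [-0.02  0.06 -0.06]
1 rot [-0.01  0.08  0.03]
-1 rot [17.99  0.05 -0.13]
```

View pics/s5.png

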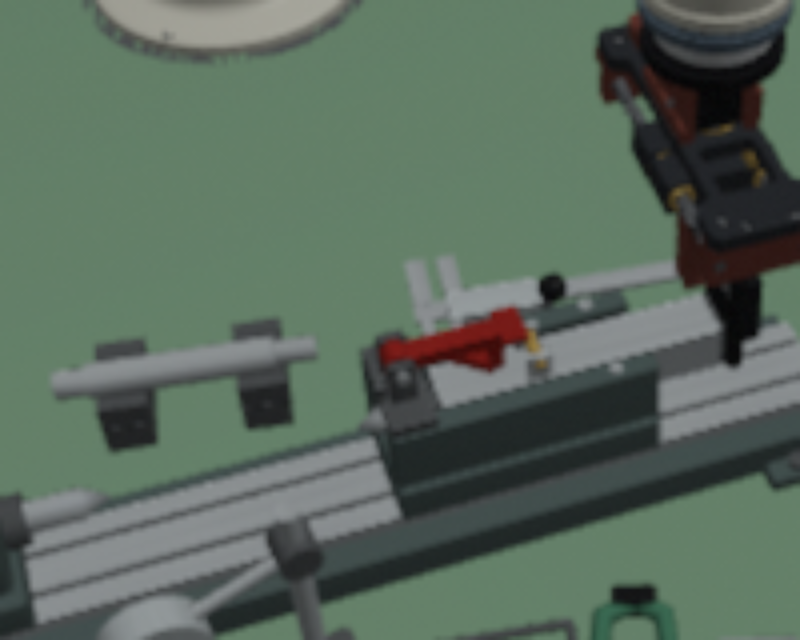

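The pin is now at (537,360), past the tooth at (490,360), and the catch is down. I'll ease back slowly and then lift clear.

```bash
python3 -m pendant '[{"xyz":[0,0,0.15],"delta_rot":[0,0,0],"hand":-1},{"xyz":[0,0,0.3],"delta_rot":[0,0,0],"hand":-1},{"xyz":[0,0,0.45],"delta_rot":[0,0,0],"hand":-1},{"xyz":[0,0,0.6],"delta_rot":[0,0,0],"hand":-1},{"xyz":[0,0,0.75],"delta_rot":[0,0,0],"hand":-1},{"xyz":[0,0,0.95],"delta_rot":[0,0,0],"hand":-1},{"xyz":[0,0,1.2],"delta_rot":[0,0,0],"hand":-1},{"xyz":[0,0,1.2],"delta_rot":[0,0,0],"hand":-1}]'
python3 -m pendant '[{"xyz":[-1,0,0],"delta_rot":[0,0,0],"hand":-1},{"xyz":[-2.5,0,0],"delta_rot":[0,0,0],"hand":-1},{"xyz":[-4,0,0],"delta_rot":[0,0,0],"hand":-1},{"xyz":[-5,0,0],"delta_rot":[0,0,0],"hand":-1},{"xyz":[-5,0,0],"delta_rot":[0,0,0],"hand":-1}]'
python3 - <<'E'
from h import *
import cv2
cv2.imwrite("pics/s6.png",cv2.resize(imaging.read_camera("scene")[120:280,90:290],None,fx=4,fy=4))
v=np.load("pose2.npy");print((proj("scene",T(v,[(0,-26,78),(0,4,78),(0,14,98)]))-[90,120])*4)
E
```

```text
clock: 8.93
eef_pos: [0.5828, 0.0764, 0.1381]
orientation: [-0.333, 1.556, -2.021]
ft_force: [0.2, -0.3, 0.9]
opening: 0.0005
clock: 9.55
eef_pos: [0.5844, 0.0783, 0.2656]
orientation: [-0.016, 1.558, -1.704]
ft_force: [-0.4, -0.1, 0.2]
opening: 0.0002
[[457.1963431  366.61168656]
 [507.86824129 352.73615756]
 [523.08431518 324.41831016]]
```

View pics/s6.png

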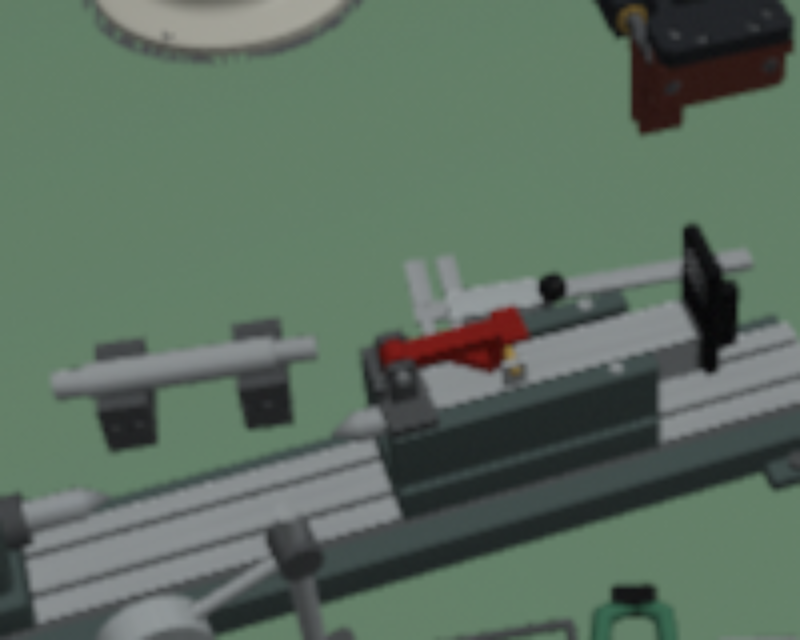

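The pin rests against the tooth at (512,362). The plate has moved about 50 px, which is close to 30 mm. The catch is flat and the arm is clear, so I'll hand in.

```bash
python3 - <<'E'
from station import order
print(order.hand_in())
E
```

```text
the job is handed in; nothing more can be done
None
```

I flipped the catch down with the closed fingertips. I then pushed the slide back by its thumb plate about 43–45 mm and eased off until it latched. The job is handed in at about 9.6 s of the 48 s; the hand-in gave no verdict.

- **Forces:** the highest wrist force I read while pushing the plate was about 10.5 N, against the 40 N limit. Pushing the catch read under 1 N, against 25 N. These are readings at the end of each move, not continuous peaks.
- **Final picture:** the catch lies flat and the brass pin rests against its tooth. The slide is back by about 30 mm, estimated from how far the pin and plate moved in the image. The arm is clear of everything, and the bench items in view showed no sign of moving, though I did not measure them.
- **Disagreement:** my first pose estimate from the fixed cameras was about 3 mm off, and about 7 mm at the plate in the scene view. I corrected it with the wrist camera, and the plate then agreed to about 2 mm.

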